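# Sort the bench hardware and bin the offcut

## Task

Clear the bench: put both nuts, the bolt and the bush each into the wooden tray that shows a sample of its kind on its ledge, set down gently as they stand now (nuts and bush flat, bolt upright on its head), inside the rim. Drop the square bar offcut into the grey scrap bin by pushing it down through the sprung flap in its top, all the way in so that the flap swings shut behind it.

Things in the scene. Friction and masses are not known exactly. Their poses are not given: they have to be found in the camera images.
- nut_a: Loose steel hexagon nut, flat on the bench: 36 mm across flats, 42 across corners, 21.5 high, 24 mm bore, about 110 g. Origin: centre of the underside; z up; x is square to one pair of flats (so is x turned by 60 or 120 degrees). One of two like nuts.
- nut_b: Loose steel hexagon nut, flat on the bench: 36 mm across flats, 42 across corners, 21.5 high, 24 mm bore, about 110 g. Origin: centre of the underside; z up; x is square to one pair of flats (so is x turned by 60 or 120 degrees). One of two like nuts.
- bolt: Loose steel bolt standing on its hexagon head: head 30 mm across flats and 13 high, round shank 20 mm in diameter rising from the head to 73 mm above the bench, about 225 g. Origin: centre of the head's underside; z up along the shank.
- bush: Loose steel bush, a plain thick round ring standing on its end: 38 mm outside, 22 mm bore, 32 high, about 190 g. Origin: centre of the underside; z up.
- bar: Loose offcut of square aluminium bar standing on end: 30 x 30 mm, 85 high, about 205 g. Origin: centre of the underside; z up; x and y square to its sides.
- tray_nuts: Fixed wooden tray, 140 (x) x 116 (y) mm outside, rim 8 thick and 20 high; inside 124 x 100 mm, floor 6 mm above the bench. On its +x side (away from the robot) a solid ledge, 20 high, out to x = 114 mm, with a nut fixed on it at x = 92 mm: the sample, not to be taken. Trays differ only in the sample. Origin: bench level, under the centre of the inner floor; z up.
- tray_bolts: Fixed wooden tray, 140 (x) x 116 (y) mm outside, rim 8 thick and 20 high; inside 124 x 100 mm, floor 6 mm above the bench. On its +x side (away from the robot) a solid ledge, 20 high, out to x = 114 mm, with a bolt standing on its head (its top 93 mm above the bench) fixed on it at x = 92 mm: the sample, not to be taken. Trays differ only in the sample. Origin: bench level, under the centre of the inner floor; z up.
- tray_bushes: Fixed wooden tray, 140 (x) x 116 (y) mm outside, rim 8 thick and 20 high; inside 124 x 100 mm, floor 6 mm above the bench. On its +x side (away from the robot) a solid ledge, 20 high, out to x = 114 mm, with a bush fixed on it at x = 92 mm: the sample, not to be taken. Trays differ only in the sample. Origin: bench level, under the centre of the inner floor; z up.
- scrap_bin: Fixed grey metal bin, 110 x 110 mm, 150 high (inside 102 x 102 x 142), closed but for a 56 x 56 mm opening at the centre of its top, filled by a bare aluminium flap. Origin: bench level, under the bin's centre and that of the opening; z up; x and y square to its sides.
- flap (a joint): Angle (rad) of the bin's flap: 0 shut (level, 3 mm below the bin's top), growing to 1.5 as it swings down into the bin about its +x edge. A light spring shuts it (0.01 Nm shut, 0.02 Nm open: under 1 N at the free edge opens it); the bar, let go once pushed in some 40 mm, slides on through by its weight.

How it is judged:
By the outcome, as a careful person would: the job done as asked, in the order asked, and still so for the second after the job is handed in, with the robot touching nothing.
It also fails if it takes over 131 s, if anything falls off the work surface, if the arm or the gripper's body presses on something with over 40 N, if the wrist force passes 120 N, or if a joint passes its speed limit or range.

## Robot

A 6-joint arm with a two-finger parallel gripper is mounted at the origin on the work surface. World frame = base frame: x ahead of the robot, y to its left, z up, the work surface at z = 0. Lengths are in mm, angles in rad, forces in N, time in s.
With the tool pointing down it reaches from about 350 to 975 mm from the base axis. Payload 7.1 kg.
Tool frame: the origin (TCP) lies midway between the tips of the shut fingers; the grasp point (between the pads) lies 19 mm behind it (ctrl.grasp_offset is the distance from the TCP to the grasp point, in mm); z points along the fingers, y is the line along which they close (so a half turn about z gives the same grasp; the last joint's range is limited). The gripper opens to 88 mm and grips with 3 to 60 N. Pads are 20 mm wide; open, the fingers measure 115 mm over their backs; the gripper's body (75 mm by 178 mm) begins 61 mm behind the grasp point.
Start: joints at [1.183, 0.423, 1.63, -0, 1.089, -0.019], TCP at [225.278, 582.97, 222.675] pointing down, gripper open.
Joint ranges: [-3, 3], [-0.9, 2.11], [0.09, 2.58], [-1.31, 4.45], [0.11, 2.69], [-2.54, 2.54]. Speed limits (rad/s): [2.39, 2.39, 3.01, 3.14, 3.14, 3.14].

## Interface

Orientations are given as a rotation vector (axis times angle).
In Python, from workcell import ctrl gives the robot as it stands. The module is installed in compiled form; this text tells all that it offers.
- The arm moves only by the tool servo_tool, never from a script. Its argument "rows" is a list of rows, each a list of 7 numbers: the turn, a rotation vector about the tool's x, y, z as a fraction of full scale, then the shift along the tool's x, y, z as a fraction of full scale, then the finger opening in mm, from 0 to 87.8. A call has 1 to 10 rows; each row is the pose to reach, as a shift and turn from the pose commanded when the call began, along the tool's axes at that moment; what a row does not reach only later rows make up. Full scale, the value 1, is 20 cm for a shift and 1.5 rad for a turn. A row lasts 1/8 s, in which the tool goes at most 62.5 mm and 10.7 degrees, less where a joint would pass 70% of its speed; a pose out of reach is approached as far as the arm can. A call with a number of a shift or a turn outside -1 to 1 is refused whole. A call with a gripper value outside its range is refused whole. The fingers move at their own pace and stop on an object; the grip force is fixed at half the most. Time passes only in rows, so rows that repeat a pose let the fingers close. It gives the time, the measured TCP pose, the force, the opening and the grip force at its end, in the units of the state.
- ctrl.get_obs(): the state, without advancing time (a new reading comes with each control period).
- ctrl.get_image(name): name is "scene" or "top"; returns (picture, depth): 400x640x3 uint8, red, green, blue; 400x640 float32, mm along the optical axis (not along the pixel's ray), 0 where there is no reading.
- ctrl.camera_info(name): a dict with "intrinsics" (3x3 intrinsics, pixels), "k1" (the pictures are not rectified: a ray, as slopes to the right and down, at radius r is drawn at 1 + k1 r^2 times it, then the intrinsics apply), "R" (3x3) and "t" (3): a world point X has camera coordinates R X + t. Camera axes: x right, y down, z forward; pixel columns grow to the right and rows downward; lengths in mm; the calibration is good to about 2 mm. A picture is of the moment at which its call begins. camera_info takes no time and is no camera call.
- ctrl.close_job(): hands the job in; it is judged then, once.
The state is a dict: "t": time; "qpos": joint angles; "qvel": joint speeds; "joint_torque": joint torques, N m; "ee_pos": TCP position; "orientation": TCP orientation; "ft_force": force on the tool from outside, world axes, zero at the start; "moment": the same for the moment, N m; "width": finger opening in mm; "grasp_force": force on a finger pad.
Only numpy, scipy, OpenCV 4.12 (cv2) and the standard library are available. Lean on these libraries where they do the work, as an engineer would, in place of code of your own. Each camera call takes 0.05 s, during which the arm holds its last target. There are 200 camera calls.

## Working session

There is one attempt and no reset: what is moved stays moved. The work goes in short steps, Python scripts to look and compute and a tool call to move; the robot and the scene stay as the last step left them, time stands still between calls to the robot, and variables do not carry over. Pictures are saved under pics/ and viewed, at most 14 in all, crops included, and the job is handed in when it is done.

Besides the shell and the picture viewer there is one more tool, called by a JSON object that holds its "fn" and its "kwargs", one argument or row to a line. servo_tool: Moves the arm, as the interface text tells. Its arguments: {"type":"object","properties":{"rows":{"type":"array","items":{"type":"array","items":{"type":"number"}}}},"required":["rows"]}

```bash
mkdir -p pics
cat > h.py <<'E'
import numpy as np, cv2
from workcell import ctrl
from scipy.spatial.transform import Rotation as Ro
def save(name,fn,crop=None,s=1):
    im,d=ctrl.get_image(name)
    np.savez('pics/'+fn+'.npz',im=im,d=d)
    show(fn,fn,crop,s); return im,d
def show(src,fn,crop=None,s=1):
    im=np.load('pics/'+src+'.npz')['im']
    if crop: im=im[crop[1]:crop[3],crop[0]:crop[2]]
    im=cv2.resize(im,None,fx=s,fy=s,interpolation=cv2.INTER_CUBIC)
    cv2.imwrite('pics/'+fn+'.png',im[:,:,::-1])
def ray(name,uv):
    c=ctrl.camera_info(name);K=np.array(c['intrinsics'])
    uv=np.array(uv,float).reshape(-1,2)
    p=cv2.undistortPoints(uv.reshape(-1,1,2),K,np.array([c['k1'],0,0,0,0.])).reshape(-1,2)
    return np.c_[p,np.ones(len(p))],np.array(c['R']),np.array(c['t'])
def atz(name,uv,z):
    r,R,t=ray(name,uv); o=-R.T@t; d=r@R
    return o+d*((z-o[2])/d[:,2])[:,None]
def cloud(name,d):
    H,W=d.shape; u,v=np.meshgrid(np.arange(W),np.arange(H))
    r,R,t=ray(name,np.c_[u.ravel(),v.ravel()])
    return ((r*d.reshape(-1,1)-t)@R).reshape(H,W,3)
E
python3 - <<'E'
from h import *
np.set_printoptions(precision=3,suppress=True)
save('scene','s0');save('top','t0')
for n in('scene','top'):print(ctrl.camera_info(n))
print(ctrl.get_obs())
E
```

```text
{'intrinsics': array([[434.215,   0.   , 320.103],
       [  0.   , 434.215, 201.596],
       [  0.   ,   0.   ,   1.   ]]), 'k1': 0.019054137806846238, 'R': array([[-0.748,  0.664, -0.   ],
       [ 0.44 ,  0.495, -0.749],
       [-0.497, -0.56 , -0.663]]), 't': array([ 399.822, -137.896, 1407.972])}
{'intrinsics': array([[450.285,   0.   , 315.663],
       [  0.   , 450.285, 201.504],
       [  0.   ,   0.   ,   1.   ]]), 'k1': -0.0037479716265540323, 'R': array([[-0.002, -1.   ,  0.009],
       [-0.998,  0.001, -0.07 ],
       [ 0.07 , -0.009, -0.998]]), 't': array([  -0.491,  527.916, 1149.115])}
{'t': 0.1, 'qpos': array([ 1.183,  0.424,  1.631, -0.   ,  1.089, -0.019]), 'qvel': array([ 0.001, -0.003, -0.003,  0.001,  0.001, -0.001]), 'joint_torque': array([ -0.   , -54.561, -27.433,   0.064,   0.019,  -0.   ]), 'ee_pos': array([225.099, 582.506, 221.977]), 'orientation': array([-0.576, -3.088,  0.002]), 'ft_force': array([ 0.53 , -0.336,  0.611]), 'moment': array([-0.038,  0.037,  0.018]), 'grasp_force': 0.0, 'width': 87.73561316804535}
```

View pics/s0.png

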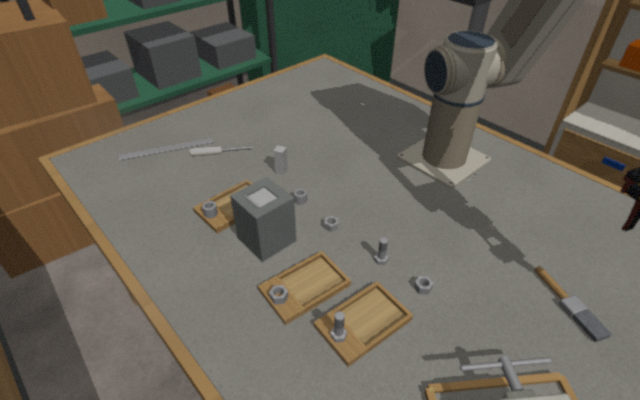

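View pics/t0.png

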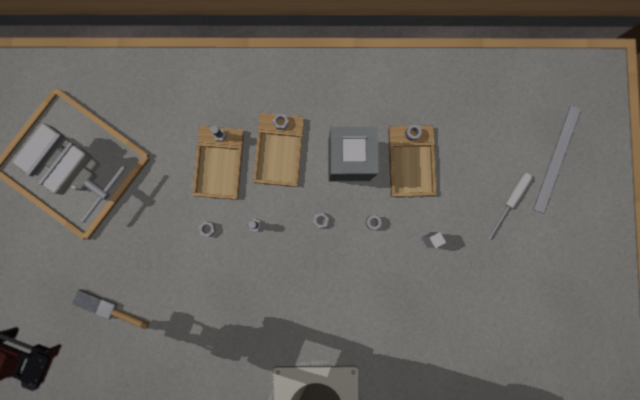

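The top view shows, left to right: bolt tray (218,165), nut tray (279,150), bin (353,153) and bush tray (412,162). The loose parts are at (207,229), (254,226), (322,220), (375,223) and the bar at (437,240). I'll enlarge these.

Run:
```python
from h import *
show('t0','t0a',(185,200,385,260),4); show('t0','t0b',(185,105,445,205),3);show('t0','t0c',(340,120,460,255),4)
a=np.load('pics/t0.npz');P=cloud('top',a['d']);
np.set_printoptions(precision=1,suppress=True)
print(P[250,300],P[300,400],P[153,353],P[240,437],P[165,218])
# clusters at height > 12 mm
m=((P[...,2]>12)&(P[...,0]>350)&(abs(P[...,1])<350)&(P[...,0]<820)).astype(np.uint8)
n,l,s,c=cv2.connectedComponentsWithStats(m)
for i in range(1,n):
    if s[i,4]>25:
        p=P[l==i]; zt=np.percentile(p[:,2],95); q=p[p[:,2]>zt-6]; print(c[i],s[i,4],'top z',zt,'mean',q.mean(0),'mid',(q.min(0)+q.max(0))/2,'ext',np.ptp(q,axis=0))
```

```text
[402.2  39.6  -0.1] [ 272.5 -219.9    2. ] [631.5 -87.2 149.2] [ 428.7 -297.1   82.3] [625.8 255.7   3.8]
[278.8 138.1] 1351 top z 41.11125151218438 mean [709.2  82.5 143. ] mid [600.   60.2 609.2] ext [ 307.4  101.7 1148. ]
[218.1 151.4] 1406 top z 76.9405251020618 mean [683.  231.7 161.9] mid [578.3 133.6 627.5] ext [ 264.   248.5 1111.4]
[411.6 150. ] 1390 top z 50.696746409522824 mean [ 695.3 -241.7   94.6] mid [ 585.6 -130.7  614. ] ext [ 278.6  280.2 1138.4]
[352.6 153.3] 2625 top z 152.73728504391318 mean [637.4 -88.5 159.5] mid [569.8 -67.3 665. ] ext [ 247.   153.3 1036.4]
[320.6 219.9] 101 top z 25.549874260935432 mean [479.9 -13.5  67.6] mid [472.1 -10.6 601.4] ext [  51.7   40.  1163.6]
[373.2 221.9] 133 top z 34.92205838708183 mean [ 474.8 -149.    32.3] mid [ 474.3 -150.2   32.6] ext [35.9 36.1  7.3]
[253.6 224.7] 110 top z 75.19060763643677 mean [467.5 154.4  94.4] mid [461.3  87.6 626.3] ext [  30.   156.6 1113.7]
[206.3 228.6] 125 top z 25.394661645377166 mean [458.4 278.1  34.7] mid [458.5 154.2 601.3] ext [  38.4  289.7 1163.8]
[433.6 239.5] 268 top z 87.3362821158645 mean [ 430.2 -292.7   98.8] mid [ 430.  -153.3  632.3] ext [  36.4  325.3 1101.8]
```

View pics/t0a.png

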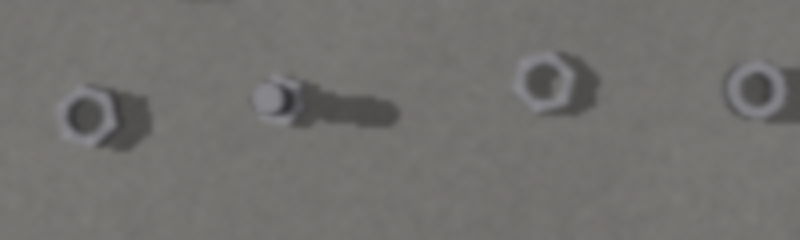

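View pics/t0b.png

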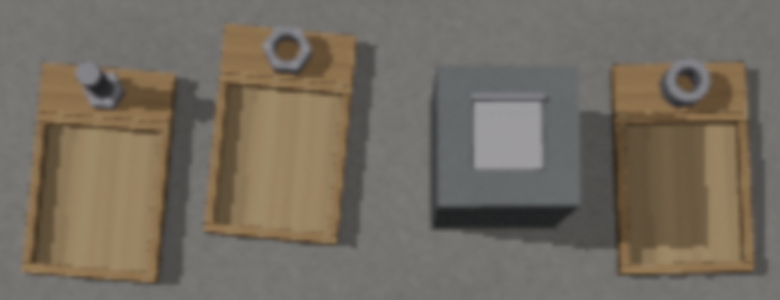

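View pics/t0c.png

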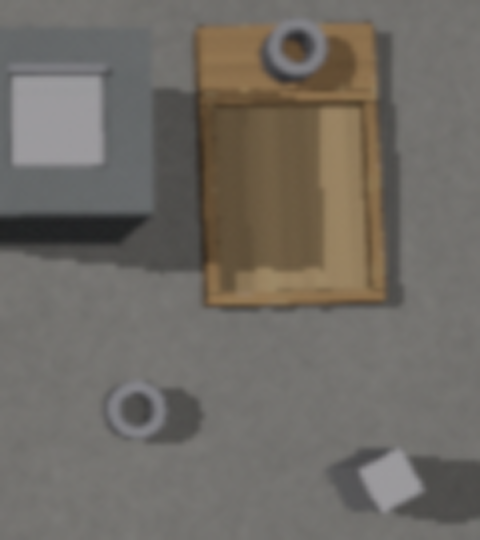

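```bash
cat >> h.py <<'E'
def px(fn_crop,s,pts):
    return np.array([[fn_crop[0]+(x+.5)/s-.5,fn_crop[1]+(y+.5)/s-.5] for x,y in pts])
E
python3 - <<'E'
from h import *
np.set_printoptions(precision=1,suppress=True)
im=np.load('pics/t0.npz')['im']
f=lambda u,v:cv2.convertScaleAbs(cv2.resize(im[v-13:v+14,u-14:u+14],None,fx=14,fy=14,interpolation=cv2.INTER_CUBIC),alpha=1.5)
cv2.imwrite('pics/n.png',np.hstack([f(206,229),f(321,220)])[:,:,::-1])
A=(185,200);C=(340,120);B=(185,105)
print('nutL,nutR',atz('top',px(A,4,[(87,115),(545,82)]),21.5))
print('bolt',atz('top',px(A,4,[(268,98)]),73),'bush',atz('top',px(A,4,[(757,89)]),32))
b=atz('top',px(C,4,[(360,483),(402,450),(425,487),(388,514)]),85);print('bar',b,b.mean(0),np.degrees(np.arctan2(*(b[1]-b[0])[1::-1])),np.linalg.norm(np.diff(b,axis=0),axis=1))
bn=atz('top',px(B,3,[(435,66),(578,66),(580,206),(433,207)]),150);print('bin',bn.mean(0),bn)
fl=atz('top',px(B,3,[(473,99),(543,99),(544,169),(474,168)]),147);print('flap',fl.mean(0),fl)
for n,q in dict(bolts=[(42,65),(175,73),(157,281),(25,273)],nuts=[(224,25),(357,36),(337,242),(204,232)],bush=[(613,63),(745,61),(754,271),(621,273)]).items():
    t=atz('top',px(B,3,q),20); e=t[0]+t[1]-t[2]-t[3]; e/=np.linalg.norm(e); c=t.mean(0)-22*e
    print(n,c,'yaw',np.degrees(np.arctan2(e[1],e[0])),np.linalg.norm(np.diff(t,axis=0),axis=1))
E
```

```text
nutL,nutR [[458.9 279.7  21.5]
 [479.5 -14.8  21.5]]
bolt [[468.5 156.7  73. ]] bush [[ 474.5 -150.1   32. ]]
bar [[ 427.9 -278.3   85. ]
 [ 447.9 -304.4   85. ]
 [ 425.4 -318.    85. ]
 [ 409.1 -295.    85. ]] [ 427.6 -298.9   85. ] -52.53211172640246 [32.9 26.3 28.2]
bin [638.4 -88.3 150. ] [[ 693.3  -33.2  150. ]
 [ 693.3 -144.3  150. ]
 [ 583.8 -144.6  150. ]
 [ 583.1  -31.2  150. ]]
flap [640.8 -90.2 147. ] [[ 668.   -62.8  147. ]
 [ 668.  -117.2  147. ]
 [ 613.1 -117.4  147. ]
 [ 613.9  -63.2  147. ]]
bolts [608.9 254.1  20. ] yaw -4.011007670155324 [116.1 182.4 113.9]
nuts [643.2  98.1  20. ] yaw -5.255822415819605 [116.7 181.9 115.3]
bush [ 613.8 -254.9   20. ] yaw 1.3104040265175843 [115.9 184.7 115.5]
```

View pics/n.png

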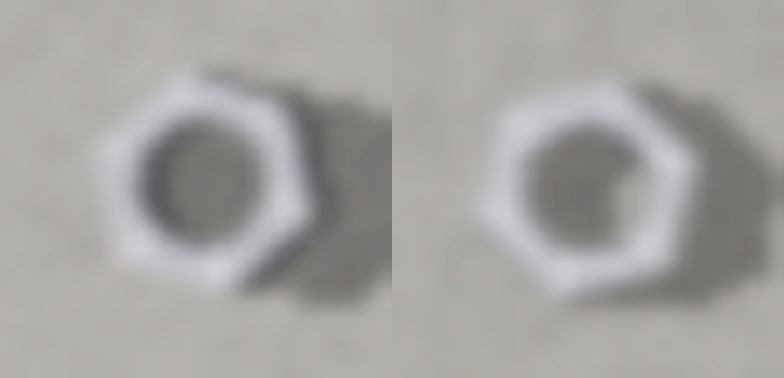

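```bash
cat >> h.py <<'E'
def plan(*W):
    """W: (x,y,z,yaw_deg of closing line[,width]) -> rows in call units"""
    o=ctrl.get_obs(); p=np.array(o['ee_pos']); R=Ro.from_rotvec(o['orientation']).as_matrix()
    y0=np.degrees(np.arctan2(R[1,1],R[0,1]))
    print('now',p.round(1),'yaw',round(y0,1),'w',round(o['width'],1),'q6',round(o['qpos'][5],2),'t',round(o['t'],2),'F',np.round(o['ft_force'],1))
    for w in W:
        yw=w[3]; yw=y0+((yw-y0+90)%180-90)
        a=np.radians(yw); y=np.array([np.cos(a),np.sin(a),0]); z=np.array([0,0,-1.]); x=np.cross(y,z)
        r=Ro.from_matrix(R.T@np.c_[x,y,z]).as_rotvec()/1.5; s=R.T@(np.array(w[:3])-p)/200
        print(np.r_[r,s].round(3).tolist(),w)
E
python3 - <<'E'
from h import *
plan((342,431,215,25),(459,280,150,-19))
E
```

```text
now [225.1 582.5 222. ] yaw 68.9 w 87.7 q6 -0.02 t 0.1 F [ 0.5 -0.3  0.6]
[-0.001, 0.0, 0.51, -0.818, -0.496, 0.036] (342, 431, 215, 25)
[-0.001, 0.001, 1.022, -1.636, -0.989, 0.361] (459, 280, 150, -19)
```

{"fn": "servo_tool", "kwargs": {
  "rows": [
    [0,0,0.255,-0.41,-0.25,0.018,70],
    [0,0,0.51,-0.818,-0.496,0.036,70],
    [0,0,0.51,-0.818,-0.496,0.036,70],
    [0,0,0.51,-0.818,-0.496,0.036,70],
    [0,0,0.51,-0.818,-0.496,0.036,70],
    [0,0,0.51,-0.818,-0.496,0.036,70],
    [0,0,0.51,-0.818,-0.496,0.036,70]
  ]
}}

```text
t: 0.98
ee_pos: [341.5, 432.1, 215.4]
orientation: [-1.683, -2.653, 0.0]
ft_force: [-0.2, 0.2, 0.0]
width: 70.1
grasp_force: 0.0
```

Run:
```python
from h import *
plan((459,280,80,-19),(459,280,15,-19))
```

```text
now [341.5 432.1 215.4] yaw 25.2 w 70.1 q6 0.44 t 0.97 F [-0.2  0.2  0. ]
[-0.0, 0.0, 0.515, -0.938, 0.207, 0.677] (459, 280, 80, -19)
[-0.0, 0.0, 0.515, -0.938, 0.207, 1.002] (459, 280, 15, -19)
```

{"fn": "servo_tool", "kwargs": {
  "rows": [
    [0,0,0.13,-0.235,0.05,0.1,70],
    [0,0,0.26,-0.47,0.1,0.3,70],
    [0,0,0.39,-0.7,0.15,0.4,70],
    [0,0,0.515,-0.938,0.207,0.55,70],
    [0,0,0.515,-0.938,0.207,0.6,70],
    [0,0,0.515,-0.938,0.207,0.677,70],
    [0,0,0.515,-0.938,0.207,0.677,70],
    [0,0,0.515,-0.938,0.207,0.677,70]
  ]
}}

```text
t: 1.98
ee_pos: [458.7, 280.1, 80.5]
orientation: [2.559, 1.823, 0.001]
ft_force: [0.1, 0.3, 0.1]
width: 69.7
grasp_force: 0.0
```

Run:
```python
from h import *
plan((459,280,4,-19))
```

```text
now [458.7 280.1  80.5] yaw -19.1 w 69.7 q6 0.86 t 1.98 F [0.1 0.3 0.1]
[0.0, -0.0, -0.001, -0.0, 0.002, 0.382] (459, 280, 4, -19)
```

{"fn": "servo_tool", "kwargs": {
  "rows": [
    [0,0,0,0,0,0.15,70],
    [0,0,0,0,0,0.28,70],
    [0,0,0,0,0,0.36,70],
    [0,0,0,0,0,0.382,70],
    [0,0,0,0,0,0.382,55],
    [0,0,0,0,0,0.382,40],
    [0,0,0,0,0,0.382,30],
    [0,0,0,0,0,0.382,25],
    [0,0,0,0,0,0.382,25],
    [0,0,0,0,0,0.382,25]
  ]
}}

```text
t: 3.22
ee_pos: [459.3, 279.2, 4.1]
orientation: [2.561, 1.819, 0.001]
ft_force: [-0.0, -0.7, 5.7]
width: 36.1
grasp_force: 29.8
```

Run:
```python
from h import *
# nut tray local targets
c=np.array([643.2,98.1]);a=np.radians(-5);ex=np.array([np.cos(a),np.sin(a)]);ey=np.array([-ex[1],ex[0]])
print(c+25*ey-8*ex,c-25*ey-8*ex)
plan((459,280,80,-19),(637,124,80,-5))
```

```text
[637.40933598 123.70211339] [633.05154885  73.89237849]
now [459.3 279.2   4.1] yaw -19.2 w 36.1 q6 0.86 t 3.23 F [-0.  -0.7  5.7]
[0.0, -0.0, -0.003, 0.004, -0.003, -0.379] (459, 280, 80, -19)
[0.0, -0.0, -0.166, -0.44, 1.095, -0.379] (637, 124, 80, -5)
```

{"fn": "servo_tool", "kwargs": {
  "rows": [
    [0,0,0,0,0,-0.1,25],
    [0,0,0,0,0,-0.3,25],
    [0,0,0,0,0,-0.5,25],
    [0,0,-0.05,-0.1,0.25,-0.53,25],
    [0,0,-0.1,-0.2,0.5,-0.53,25],
    [0,0,-0.13,-0.3,0.74,-0.53,25],
    [0,0,-0.166,-0.4,0.98,-0.53,25],
    [0,0,-0.166,-0.4,0.98,-0.53,25],
    [0,0,-0.166,-0.4,0.98,-0.53,25]
  ]
}}

```text
t: 4.35
ee_pos: [616.8, 138.8, 109.0]
orientation: [-2.316, -2.121, 0.002]
ft_force: [-0.3, -0.3, -1.7]
width: 35.6
grasp_force: 29.8
```

Run:
```python
from h import *
plan((637.4,123.7,60,-5),(637.4,123.7,11,-5))
```

```text
now [616.8 138.8 109. ] yaw -5.0 w 35.6 q6 0.29 t 4.35 F [-0.3 -0.3 -1.7]
[-0.001, 0.0, -0.0, -0.066, 0.11, 0.245] (637.4, 123.7, 60, -5)
[-0.001, 0.0, -0.0, -0.066, 0.11, 0.49] (637.4, 123.7, 11, -5)
```

{"fn": "servo_tool", "kwargs": {
  "rows": [
    [0,0,0,-0.066,0.11,0.1,25],
    [0,0,0,-0.066,0.11,0.245,25],
    [0,0,0,-0.066,0.11,0.36,25],
    [0,0,0,-0.066,0.11,0.43,25],
    [0,0,0,-0.066,0.11,0.47,25],
    [0,0,0,-0.066,0.11,0.485,25],
    [0,0,0,-0.066,0.11,0.492,25],
    [0,0,0,-0.066,0.11,0.492,25]
  ]
}}

```text
t: 5.35
ee_pos: [638.9, 123.9, 11.8]
orientation: [2.315, 2.123, 0.001]
ft_force: [0.1, -0.7, -1.8]
width: 35.8
grasp_force: 29.8
```

Run:
```python
from h import *
plan((637.4,123.7,10.6,-5),(637.4,123.7,105,-5))
```

```text
now [638.9 123.9  11.8] yaw -5.0 w 35.8 q6 0.26 t 5.35 F [ 0.1 -0.7 -1.8]
[0.001, -0.0, 0.0, -0.002, -0.008, 0.006] (637.4, 123.7, 10.6, -5)
[0.001, -0.0, 0.0, -0.002, -0.007, -0.466] (637.4, 123.7, 105, -5)
```

{"fn": "servo_tool", "kwargs": {
  "rows": [
    [0,0,0,0,0,0.005,25],
    [0,0,0,0,0,0.008,25],
    [0,0,0,0,0,0.008,38],
    [0,0,0,0,0,0.008,44],
    [0,0,0,0,0,0.008,52],
    [0,0,0,0,0,-0.03,52],
    [0,0,0,0,0,-0.15,52],
    [0,0,0,0,0,-0.35,52],
    [0,0,0,0,0,-0.5,60],
    [0,0,0,0,0,-0.5,60]
  ]
}}

```text
t: 6.6
ee_pos: [640.5, 124.2, 114.4]
orientation: [2.313, 2.121, 0.007]
ft_force: [0.6, -0.5, -0.2]
width: 60.1
grasp_force: 0.0
```

Run:
```python
from h import *
plan((479.5,-14.8,90,16),(479.5,-14.8,4,16))
```

```text
now [640.5 124.2 114.4] yaw -5.0 w 60.1 q6 0.26 t 6.6 F [ 0.6 -0.5 -0.2]
[0.004, -0.0, -0.244, -0.762, -0.743, 0.117] (479.5, -14.8, 90, 16)
[0.004, -0.0, -0.244, -0.763, -0.745, 0.547] (479.5, -14.8, 4, 16)
```

{"fn": "servo_tool", "kwargs": {
  "rows": [
    [0,0,-0.06,-0.19,-0.186,0,70],
    [0,0,-0.12,-0.38,-0.37,0,70],
    [0,0,-0.18,-0.57,-0.56,0.1,70],
    [0,0,-0.244,-0.763,-0.745,0.117,70],
    [0,0,-0.244,-0.763,-0.745,0.117,70],
    [0,0,-0.244,-0.763,-0.745,0.25,70],
    [0,0,-0.244,-0.763,-0.745,0.4,70],
    [0,0,-0.244,-0.763,-0.745,0.5,70],
    [0,0,-0.244,-0.763,-0.745,0.53,70],
    [0,0,-0.244,-0.763,-0.745,0.54,70]
  ]
}}

```text
t: 7.85
ee_pos: [477.3, -15.0, 3.0]
orientation: [-1.89, -2.509, 0.0]
ft_force: [-0.1, 0.2, -0.4]
width: 69.7
grasp_force: 0.0
```

Run:
```python
from h import *
plan((479.5,-14.8,4.5,16))
```

```text
now [477.3 -15.    3. ] yaw 16.0 w 69.7 q6 -0.34 t 7.85 F [-0.1  0.2 -0.4]
[-0.0, -0.0, 0.0, -0.002, 0.011, -0.007] (479.5, -14.8, 4.5, 16)
```

{"fn": "servo_tool", "kwargs": {
  "rows": [
    [0,0,0,0,0.01,-0.007,60],
    [0,0,0,0,0.01,-0.007,48],
    [0,0,0,0,0.01,-0.007,40],
    [0,0,0,0,0.01,-0.007,30],
    [0,0,0,0,0.01,-0.007,25],
    [0,0,0,0,0.01,-0.007,25],
    [0,0,0,0,0.01,-0.007,25]
  ]
}}

```text
t: 8.72
ee_pos: [479.4, -14.7, 5.1]
orientation: [1.89, 2.508, 0.001]
ft_force: [0.3, 0.9, 6.4]
width: 35.9
grasp_force: 30.0
```

Run:
```python
from h import *
plan((479,-15,110,16),(633,73.9,110,-5))
```

```text
now [479.4 -14.7   5.1] yaw 16.0 w 35.9 q6 -0.34 t 8.72 F [0.3 0.9 6.4]
[0.001, 0.0, 0.0, -0.001, -0.002, -0.524] (479, -15, 110, 16)
[0.001, 0.0, 0.244, 0.214, 0.861, -0.524] (633, 73.9, 110, -5)
```

{"fn": "servo_tool", "kwargs": {
  "rows": [
    [0,0,0,0,0,-0.1,25],
    [0,0,0,0,0,-0.3,25],
    [0,0,0,0,0,-0.5,25],
    [0,0,0.06,0.05,0.2,-0.524,25],
    [0,0,0.12,0.1,0.42,-0.524,25],
    [0,0,0.18,0.16,0.64,-0.524,25],
    [0,0,0.244,0.214,0.861,-0.524,25],
    [0,0,0.244,0.214,0.861,-0.524,25],
    [0,0,0.244,0.214,0.861,-0.524,25],
    [0,0,0.244,0.214,0.861,-0.524,25]
  ]
}}

```text
t: 9.98
ee_pos: [631.0, 73.2, 109.1]
orientation: [-2.315, -2.122, 0.002]
ft_force: [1.3, 1.5, -1.3]
width: 35.4
grasp_force: 30.0
```

Run:
```python
from h import *
save('top','t1',(185,105,445,255),3)
plan((635,73.9,60,-5),(635,73.9,11.5,-5))
```

```text
now [631.4  73.2 109.3] yaw -5.0 w 35.7 q6 0.18 t 10.03 F [ 0.3  0.6 -1.6]
[-0.001, 0.0, 0.0, 0.005, 0.018, 0.247] (635, 73.9, 60, -5)
[-0.001, 0.0, 0.0, 0.005, 0.019, 0.489] (635, 73.9, 11.5, -5)
```

View pics/t1.png

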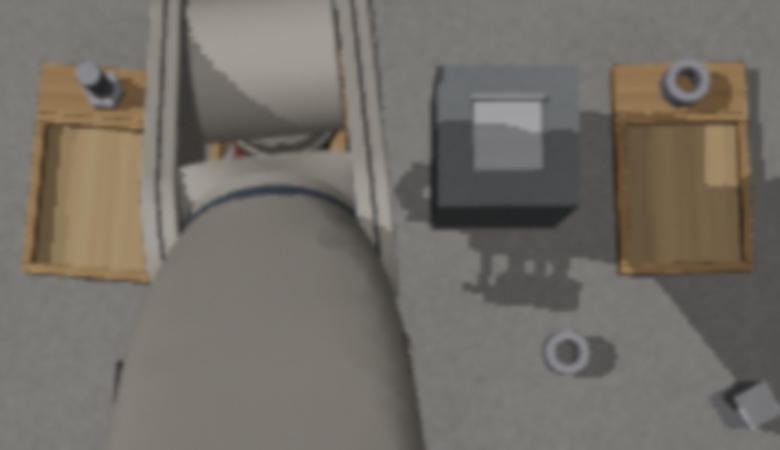

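The arm hides the nut tray from above, and the bush (567,352) and bar (755,403) are untouched. I'll place the second nut.

{"fn": "servo_tool", "kwargs": {
  "rows": [
    [0,0,0,0.005,0.018,0.1,25],
    [0,0,0,0.005,0.018,0.245,25],
    [0,0,0,0.005,0.018,0.36,25],
    [0,0,0,0.005,0.018,0.43,25],
    [0,0,0,0.005,0.018,0.465,25],
    [0,0,0,0.005,0.018,0.48,25],
    [0,0,0,0.005,0.018,0.488,25],
    [0,0,0,0.005,0.018,0.488,25],
    [0,0,0,0.005,0.018,0.488,25]
  ]
}}

```text
t: 11.15
ee_pos: [636.5, 74.7, 12.4]
orientation: [2.315, 2.123, 0.001]
ft_force: [0.2, 0.6, -1.4]
width: 36.0
grasp_force: 30.0
```

Run:
```python
from h import *
plan((635,73.9,11.1,-5),(635,73.9,105,-5))
```

```text
now [636.5  74.7  12.4] yaw -5.0 w 36.0 q6 0.18 t 11.15 F [ 0.2  0.6 -1.4]
[0.001, -0.0, 0.001, -0.005, -0.007, 0.006] (635, 73.9, 11.1, -5)
[0.001, -0.0, 0.001, -0.004, -0.007, -0.463] (635, 73.9, 105, -5)
```

{"fn": "servo_tool", "kwargs": {
  "rows": [
    [0,0,0,0,0,0.005,25],
    [0,0,0,0,0,0.008,25],
    [0,0,0,0,0,0.008,38],
    [0,0,0,0,0,0.008,44],
    [0,0,0,0,0,0.008,52],
    [0,0,0,0,0,-0.03,52],
    [0,0,0,0,0,-0.15,52],
    [0,0,0,0,0,-0.35,52],
    [0,0,0,0,0,-0.5,60],
    [0,0,0,0,0,-0.5,60]
  ]
}}

```text
t: 12.4
ee_pos: [638.2, 74.8, 114.9]
orientation: [2.313, 2.121, 0.007]
ft_force: [-0.2, 0.2, -0.1]
width: 60.1
grasp_force: 0.0
```

Run:
```python
from h import *
plan((468.5,156.7,120,-5),(468.5,156.7,45,-5))
```

```text
now [638.2  74.8 114.9] yaw -5.0 w 60.1 q6 0.18 t 12.4 F [-0.2  0.2 -0.1]
[0.004, -0.001, 0.001, 0.335, -0.88, -0.03] (468.5, 156.7, 120, -5)
[0.004, -0.001, 0.001, 0.334, -0.882, 0.345] (468.5, 156.7, 45, -5)
```

{"fn": "servo_tool", "kwargs": {
  "rows": [
    [0,0,0,0.08,-0.22,-0.03,70],
    [0,0,0,0.167,-0.44,-0.03,70],
    [0,0,0,0.25,-0.66,-0.03,70],
    [0,0,0,0.334,-0.88,-0.03,70],
    [0,0,0,0.334,-0.88,-0.03,70],
    [0,0,0,0.334,-0.88,-0.03,70],
    [0,0,0,0.334,-0.88,-0.03,70]
  ]
}}

```text
t: 13.28
ee_pos: [467.8, 156.1, 117.7]
orientation: [2.316, 2.122, 0.001]
ft_force: [0.5, 0.4, 0.1]
width: 70.0
grasp_force: 0.0
```

Run:
```python
from h import *
save('scene','s1',(240,150,440,300),4)
plan((468.5,156.7,120,-5),(468.5,156.7,28,-5))
```

```text
now [467.7 156.  117.7] yaw -5.0 w 69.8 q6 0.39 t 13.32 F [-0.4  0.6 -0.2]
[0.0, -0.0, -0.0, 0.004, 0.004, -0.012] (468.5, 156.7, 120, -5)
[0.0, -0.0, -0.0, 0.004, 0.004, 0.448] (468.5, 156.7, 28, -5)
```

View pics/s1.png

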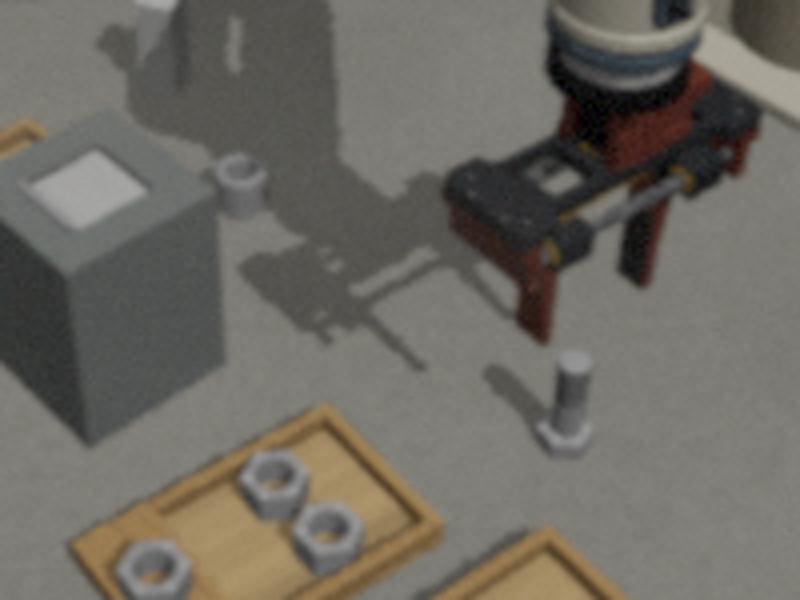

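Both nuts lie flat and side by side in the tray, at (273,483) and (328,532). The bolt stands at (565,410), with the gripper above it.

{"fn": "servo_tool", "kwargs": {
  "rows": [
    [0,0,0,0.004,0.004,0.15,60],
    [0,0,0,0.004,0.004,0.3,60],
    [0,0,0,0.004,0.004,0.42,60],
    [0,0,0,0.004,0.004,0.448,60],
    [0,0,0,0.004,0.004,0.448,45],
    [0,0,0,0.004,0.004,0.448,30],
    [0,0,0,0.004,0.004,0.448,22],
    [0,0,0,0.004,0.004,0.448,12],
    [0,0,0,0.004,0.004,0.448,12],
    [0,0,0,0.004,0.004,0.448,12]
  ]
}}

```text
t: 14.58
ee_pos: [468.1, 157.3, 28.8]
orientation: [2.315, 2.123, 0.002]
ft_force: [0.7, -0.2, 5.6]
width: 19.5
grasp_force: 30.0
```

Run:
```python
from h import *
plan((468.5,156.7,110,-5),(595,255,110,-4))
```

```text
now [468.1 157.3  28.8] yaw -5.0 w 19.5 q6 0.39 t 14.57 F [ 0.7 -0.2  5.6]
[0.001, -0.0, 0.001, -0.002, 0.003, -0.406] (468.5, 156.7, 110, -5)
[0.001, -0.0, -0.011, 0.542, 0.59, -0.405] (595, 255, 110, -4)
```

{"fn": "servo_tool", "kwargs": {
  "rows": [
    [0,0,0,0,0,-0.1,12],
    [0,0,0,0,0,-0.25,12],
    [0,0,0,0,0,-0.405,12],
    [0,0,0,0.14,0.15,-0.405,12],
    [0,0,-0.01,0.28,0.3,-0.405,12],
    [0,0,-0.01,0.41,0.45,-0.405,12],
    [0,0,-0.01,0.542,0.59,-0.405,12],
    [0,0,-0.01,0.542,0.59,-0.405,12],
    [0,0,-0.01,0.542,0.59,-0.405,12],
    [0,0,-0.01,0.542,0.59,-0.405,12]
  ]
}}

```text
t: 15.82
ee_pos: [593.1, 254.1, 108.8]
orientation: [-2.299, -2.14, 0.003]
ft_force: [0.2, 0.1, -1.7]
width: 19.9
grasp_force: 30.0
```

Run:
```python
from h import *
plan((595,255,35.4,-4))
```

```text
now [593.1 254.1 108.8] yaw -4.1 w 19.9 q6 0.46 t 15.82 F [ 0.2  0.1 -1.7]
[-0.001, 0.001, -0.001, 0.005, 0.01, 0.367] (595, 255, 35.4, -4)
```

{"fn": "servo_tool", "kwargs": {
  "rows": [
    [0,0,0,0.004,0.008,0.1,12],
    [0,0,0,0.004,0.008,0.22,12],
    [0,0,0,0.004,0.008,0.3,12],
    [0,0,0,0.004,0.008,0.34,12],
    [0,0,0,0.004,0.008,0.355,12],
    [0,0,0,0.004,0.008,0.362,12],
    [0,0,0,0.004,0.008,0.362,12],
    [0,0,0,0.004,0.008,0.362,12]
  ]
}}

```text
t: 16.82
ee_pos: [596.4, 255.7, 37.5]
orientation: [2.299, 2.14, 0.001]
ft_force: [1.0, 0.0, -2.1]
width: 19.5
grasp_force: 30.0
```

Run:
```python
from h import *
plan((595,255,35.2,-4),(595,255,125,-4))
```

```text
now [596.4 255.7  37.5] yaw -4.1 w 19.5 q6 0.46 t 16.82 F [ 1.   0.  -2.1]
[0.001, -0.0, -0.001, -0.004, -0.007, 0.011] (595, 255, 35.2, -4)
[0.001, -0.0, -0.001, -0.004, -0.006, -0.438] (595, 255, 125, -4)
```

{"fn": "servo_tool", "kwargs": {
  "rows": [
    [0,0,0,0,0,0.006,12],
    [0,0,0,0,0,0.011,12],
    [0,0,0,0,0,0.011,12],
    [0,0,0,0,0,0.011,12]
  ]
}}

```text
t: 17.32
ee_pos: [596.1, 255.6, 34.8]
orientation: [2.299, 2.141, 0.0]
ft_force: [-0.9, -0.6, 0.7]
width: 19.5
grasp_force: 30.0
```

{"fn": "servo_tool", "kwargs": {
  "rows": [
    [0,0,0,0,0,0,20],
    [0,0,0,0,0,0,23],
    [0,0,0,0,0,0,30],
    [0,0,0,0,0,0,45],
    [0,0,0,0,0,0,50],
    [0,0,0,0,0,-0.1,50],
    [0,0,0,0,0,-0.3,50],
    [0,0,0,0,0,-0.5,60],
    [0,0,0,0,0,-0.55,70],
    [0,0,0,0,0,-0.55,70]
  ]
}}

```text
t: 18.58
ee_pos: [596.4, 255.7, 145.7]
orientation: [2.299, 2.14, 0.003]
ft_force: [-1.2, 0.3, -1.5]
width: 69.6
grasp_force: 0.0
```

Run:
```python
from h import *
plan((530,55,150,0),(474.5,-150,100,0))
```

```text
now [596.4 255.7 145.7] yaw -4.1 w 69.6 q6 0.46 t 18.57 F [-1.2  0.3 -1.5]
[0.001, -0.0, -0.048, -1.025, -0.259, -0.023] (530, 55, 150, 0)
[0.001, -0.0, -0.048, -2.067, -0.463, 0.226] (474.5, -150, 100, 0)
```

{"fn": "servo_tool", "kwargs": {
  "rows": [
    [0,0,-0.02,-0.25,-0.1,0,70],
    [0,0,-0.03,-0.5,-0.2,0,70],
    [0,0,-0.048,-0.75,-0.3,0,70],
    [0,0,-0.048,-1,-0.4,0,70],
    [0,0,-0.048,-1,-0.4,0,70],
    [0,0,-0.048,-1,-0.4,0,70]
  ]
}}

```text
t: 19.32
ee_pos: [502.0, 61.8, 144.0]
orientation: [-2.221, -2.221, 0.001]
ft_force: [-0.1, -0.7, 1.0]
width: 69.9
grasp_force: 0.0
```

{"fn": "servo_tool", "kwargs": {
  "rows": [
    [0,0,0,-0.25,0,0.1,70],
    [0,0,0,-0.5,0,0.2,70],
    [0,0,0,-0.75,0,0.22,70],
    [0,0,0,-1,0,0.22,70],
    [0,0,0,-1,0,0.22,70],
    [0,0,0,-1,0,0.22,70],
    [0,0,0,-1,0,0.22,70]
  ]
}}

```text
t: 20.2
ee_pos: [502.3, -136.7, 100.5]
orientation: [-2.218, -2.224, 0.0]
ft_force: [0.5, -0.7, -0.2]
width: 69.8
grasp_force: 0.0
```

Run:
```python
from h import *
save('scene','s2',(240,120,440,370),3)
plan((474.5,-150.1,100,0),(474.5,-150.1,5,0))
```

```text
now [ 502.3 -136.7  100.6] yaw 0.2 w 70.0 q6 -0.29 t 20.25 F [0.1 0.1 0.4]
[-0.0, -0.0, 0.002, -0.066, -0.139, 0.003] (474.5, -150.1, 100, 0)
[-0.0, -0.0, 0.002, -0.067, -0.139, 0.478] (474.5, -150.1, 5, 0)
```

View pics/s2.png

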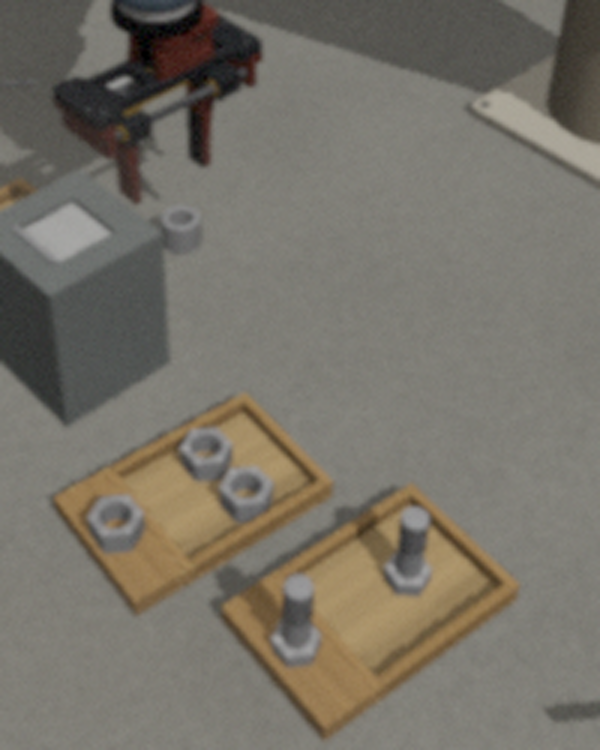

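The bolt stands upright in its tray at (410,550), and both nuts are still in place. Bush next; I'll move sideways before going down.

{"fn": "servo_tool", "kwargs": {
  "rows": [
    [0,0,0,-0.066,-0.139,0,70],
    [0,0,0,-0.066,-0.139,0,70],
    [0,0,0,-0.066,-0.139,0.1,70],
    [0,0,0,-0.066,-0.139,0.25,70],
    [0,0,0,-0.066,-0.139,0.37,70],
    [0,0,0,-0.066,-0.139,0.45,70],
    [0,0,0,-0.066,-0.139,0.475,70],
    [0,0,0,-0.066,-0.139,0.475,70],
    [0,0,0,-0.066,-0.139,0.475,58],
    [0,0,0,-0.066,-0.139,0.475,48]
  ]
}}

```text
t: 21.5
ee_pos: [474.8, -151.6, 6.4]
orientation: [2.22, 2.221, 0.001]
ft_force: [-0.6, -0.0, 0.3]
width: 53.5
grasp_force: 0.0
```

{"fn": "servo_tool", "kwargs": {
  "rows": [
    [0,0,0,0,0,0,42],
    [0,0,0,0,0,0,28],
    [0,0,0,0,0,0,28],
    [0,0,0,0,0,0,28],
    [0,0,0,0,0,0,28]
  ]
}}

```text
t: 22.12
ee_pos: [474.6, -151.5, 6.0]
orientation: [2.22, 2.222, 0.0]
ft_force: [-0.0, -0.5, 5.7]
width: 37.9
grasp_force: 30.0
```

Run:
```python
from h import *
plan((474.5,-150.1,130,0),(474.5,-255,130,0),(605,-255,130,1))
```

```text
now [ 474.6 -151.5    6. ] yaw 0.0 w 37.9 q6 -0.33 t 22.12 F [-0.  -0.5  5.7]
[0.0, 0.0, 0.0, 0.007, -0.0, -0.62] (474.5, -150.1, 130, 0)
[0.0, 0.0, 0.0, -0.517, -0.001, -0.62] (474.5, -255, 130, 0)
[0.0, 0.0, -0.011, -0.518, 0.652, -0.62] (605, -255, 130, 1)
```

{"fn": "servo_tool", "kwargs": {
  "rows": [
    [0,0,0,0,0,-0.1,28],
    [0,0,0,0,0,-0.3,28],
    [0,0,0,-0.1,0,-0.5,28],
    [0,0,0,-0.35,0,-0.6,28],
    [0,0,0,-0.52,0.1,-0.6,28],
    [0,0,-0.01,-0.52,0.3,-0.6,28],
    [0,0,-0.01,-0.52,0.5,-0.6,28],
    [0,0,-0.01,-0.52,0.65,-0.6,28],
    [0,0,-0.01,-0.52,0.65,-0.6,28],
    [0,0,-0.01,-0.52,0.65,-0.6,28]
  ]
}}

```text
t: 23.38
ee_pos: [602.9, -254.9, 124.7]
orientation: [-2.202, -2.237, 0.002]
ft_force: [0.1, -0.6, -2.3]
width: 38.2
grasp_force: 30.0
```

Run:
```python
from h import *
plan((605,-255,13.5,1))
```

```text
now [ 602.9 -254.9  124.7] yaw 0.9 w 38.2 q6 -0.43 t 23.38 F [ 0.1 -0.6 -2.3]
[-0.002, -0.001, -0.001, -0.001, 0.012, 0.556] (605, -255, 13.5, 1)
```

{"fn": "servo_tool", "kwargs": {
  "rows": [
    [0,0,0,0,0.01,0.15,28],
    [0,0,0,0,0.01,0.3,28],
    [0,0,0,0,0.01,0.42,28],
    [0,0,0,0,0.01,0.5,28],
    [0,0,0,0,0.01,0.535,28],
    [0,0,0,0,0.01,0.55,28],
    [0,0,0,0,0.01,0.555,28],
    [0,0,0,0,0.01,0.555,28],
    [0,0,0,0,0.01,0.555,28]
  ]
}}

```text
t: 24.5
ee_pos: [606.7, -255.4, 15.2]
orientation: [2.204, 2.238, 0.0]
ft_force: [0.3, -0.6, -2.1]
width: 38.3
grasp_force: 30.0
```

{"fn": "servo_tool", "kwargs": {
  "rows": [
    [0,0,0,0,0,0.003,28],
    [0,0,0,0,0,0.006,28],
    [0,0,0,0,0,0.006,28]
  ]
}}

```text
t: 24.88
ee_pos: [606.3, -255.3, 13.4]
orientation: [-2.204, -2.239, 0.0]
ft_force: [0.3, -0.2, -2.4]
width: 38.1
grasp_force: 30.0
```

{"fn": "servo_tool", "kwargs": {
  "rows": [
    [0,0,0,0,0,0.004,28],
    [0,0,0,0,0,0.007,28],
    [0,0,0,0,0,0.007,28]
  ]
}}

```text
t: 25.25
ee_pos: [606.3, -255.3, 12.1]
orientation: [-2.204, -2.238, 0.0]
ft_force: [-0.6, 0.6, -0.3]
width: 37.9
grasp_force: 30.0
```

Contact made; release and rise.

{"fn": "servo_tool", "kwargs": {
  "rows": [
    [0,0,0,0,0,0,39],
    [0,0,0,0,0,0,44],
    [0,0,0,0,0,0,52],
    [0,0,0,0,0,0,52],
    [0,0,0,0,0,-0.05,52],
    [0,0,0,0,0,-0.2,52],
    [0,0,0,0,0,-0.45,55],
    [0,0,0,0,0,-0.7,70],
    [0,0,0,0,0,-0.7,70],
    [0,0,0,0,0,-0.7,70]
  ]
}}

```text
t: 26.5
ee_pos: [606.0, -255.2, 152.2]
orientation: [2.204, 2.239, 0.0]
ft_force: [0.8, 0.3, 0.1]
width: 70.4
grasp_force: 0.0
```

Run:
```python
from h import *
save('scene','s3',(180,130,340,240),4)
plan((428,-299,150,34.5),(428,-299,150,-55.5))
# bar yaw from edge pixels of the top face in the depth image
a=np.load('pics/t0.npz');P=cloud('top',a['d']);z=P[...,2]
m=(abs(z-85)<7)&(abs(P[...,0]-428)<40)&(abs(P[...,1]+299)<40)
v,u=np.nonzero(m);Q=atz('top',np.c_[u,v],85)[:,:2].astype(np.float32);print(len(Q),cv2.minAreaRect(Q),Q.mean(0))
```

```text
now [ 605.6 -255.   151.3] yaw 0.9 w 69.9 q6 -0.43 t 26.55 F [ 0.2 -0.4  0.8]
[-0.001, -0.001, -0.391, -0.206, -0.891, 0.007] (428, -299, 150, 34.5)
[-0.001, 0.0, 0.656, -0.206, -0.891, 0.007] (428, -299, 150, -55.5)
162 ((429.7632141113281, -295.8891296386719), (30.244373321533203, 30.863826751708984), 26.03958511352539) [ 429.84955 -296.03677]
```

View pics/s3.png

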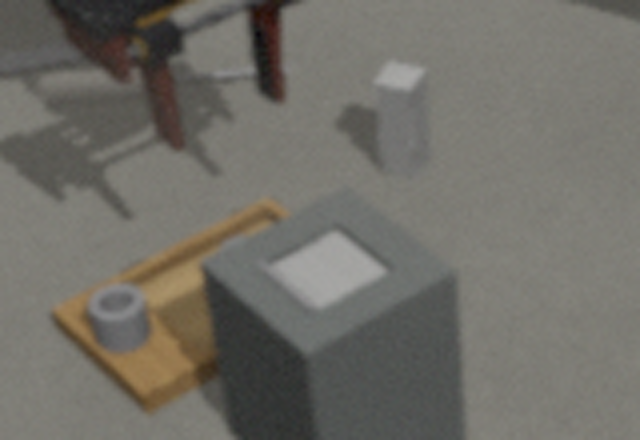

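The bar stands at (400,120). The bush is mostly hidden behind the bin, so I'll check it from above later. My two yaw estimates for the bar disagree, so I'll enlarge its top face.

Run:
```python
from h import *
show('t0','bar',(424,226,452,254),20)
```

```text
(no output)
```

View pics/bar.png

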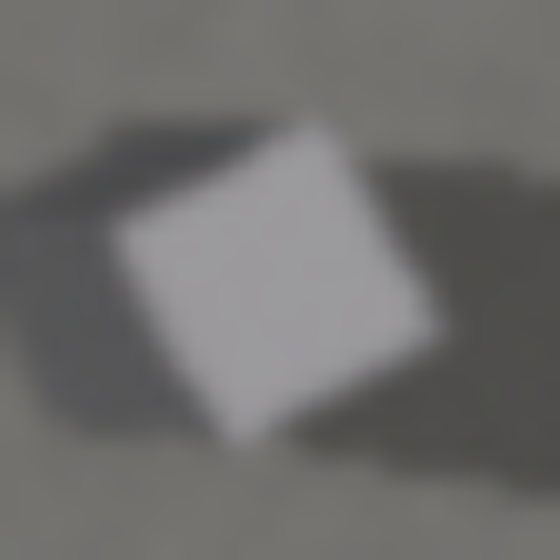

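{"fn": "servo_tool", "kwargs": {
  "rows": [
    [0,0,-0.08,-0.05,-0.22,0,80],
    [0,0,-0.16,-0.1,-0.45,0,80],
    [0,0,-0.24,-0.15,-0.67,0,80],
    [0,0,-0.326,-0.2,-0.888,0,80],
    [0,0,-0.326,-0.2,-0.888,0,80],
    [0,0,-0.326,-0.2,-0.888,0,80],
    [0,0,-0.326,-0.2,-0.888,0,80],
    [0,0,-0.326,-0.2,-0.888,0,80]
  ]
}}

```text
t: 27.55
ee_pos: [430.2, -297.8, 151.8]
orientation: [-1.596, -2.706, -0.0]
ft_force: [-0.9, -1.0, 0.1]
width: 80.2
grasp_force: 0.0
```

Run:
```python
from h import *
print(atz('top',[437.5,239.5],85))
plan((428.5,-297.5,52,29))
```

```text
[[ 429.9759255  -297.59297327   85.        ]]
now [ 430.2 -297.8  151.8] yaw 28.9 w 80.2 q6 -1.13 t 27.55 F [-0.9 -1.   0.1]
[0.0, -0.0, -0.001, 0.005, -0.007, 0.499] (428.5, -297.5, 52, 29)
```

{"fn": "servo_tool", "kwargs": {
  "rows": [
    [0,0,0,0,0,0.15,75],
    [0,0,0,0,0,0.3,75],
    [0,0,0,0,0,0.42,75],
    [0,0,0,0,0,0.48,70],
    [0,0,0,0,0,0.497,60],
    [0,0,0,0,0,0.497,50],
    [0,0,0,0,0,0.497,40],
    [0,0,0,0,0,0.497,32],
    [0,0,0,0,0,0.497,20],
    [0,0,0,0,0,0.497,20]
  ]
}}

```text
t: 28.8
ee_pos: [429.8, -298.4, 53.2]
orientation: [1.596, 2.705, -0.0]
ft_force: [0.5, 0.1, 5.1]
width: 29.8
grasp_force: 30.0
```

{"fn": "servo_tool", "kwargs": {
  "rows": [
    [0,0,0,0,0,0,20],
    [0,0,0,0,0,0,20],
    [0,0,0,0,0,-0.15,20],
    [0,0,0,0,0,-0.4,20],
    [0,0,0,0,0,-0.65,20],
    [0,0,0,0,0,-0.9,20],
    [0,0,0,0,0,-0.97,20],
    [0,0,0,0,0,-0.97,20],
    [0,0,0,0,0,-0.97,20]
  ]
}}

```text
t: 29.92
ee_pos: [428.3, -297.2, 244.5]
orientation: [-1.595, -2.702, -0.001]
ft_force: [0.6, 0.8, -3.3]
width: 30.0
grasp_force: 29.9
```

Run:
```python
from h import *
plan((560,-170,246,15),(638,-89.5,235,0))
```

```text
now [ 428.3 -297.2  244.5] yaw 28.9 w 30.0 q6 -1.13 t 29.93 F [ 0.6  0.8 -3.3]
[-0.001, -0.002, 0.162, 0.239, 0.884, -0.008] (560, -170, 246, 15)
[-0.002, -0.002, 0.336, 0.402, 1.42, 0.047] (638, -89.5, 235, 0)
```

{"fn": "servo_tool", "kwargs": {
  "rows": [
    [0,0,0.05,0.06,0.22,0,20],
    [0,0,0.1,0.12,0.45,0,20],
    [0,0,0.15,0.18,0.67,0,20],
    [0,0,0.2,0.24,0.884,0,20],
    [0,0,0.336,0.24,0.884,0,20],
    [0,0,0.336,0.24,0.884,0,20],
    [0,0,0.336,0.24,0.884,0,20]
  ]
}}

```text
t: 30.8
ee_pos: [560.1, -170.7, 245.3]
orientation: [-2.216, -2.223, 0.002]
ft_force: [0.3, -0.3, -3.0]
width: 29.8
grasp_force: 30.0
```

Run:
```python
from h import *
plan((638,-89.5,235,0))
```

```text
now [ 560.1 -170.7  245.3] yaw 0.2 w 29.8 q6 -0.32 t 30.8 F [ 0.3 -0.3 -3. ]
[-0.002, -0.0, 0.002, 0.405, 0.391, 0.051] (638, -89.5, 235, 0)
```

{"fn": "servo_tool", "kwargs": {
  "rows": [
    [0,0,0,0.2,0.2,0,20],
    [0,0,0,0.405,0.39,0,20],
    [0,0,0,0.405,0.39,0.03,20],
    [0,0,0,0.405,0.39,0.05,20],
    [0,0,0,0.405,0.39,0.05,20],
    [0,0,0,0.405,0.39,0.05,20],
    [0,0,0,0.405,0.39,0.05,20]
  ]
}}

```text
t: 31.68
ee_pos: [638.7, -90.2, 237.1]
orientation: [2.221, 2.221, 0.0]
ft_force: [-0.0, 0.4, -1.6]
width: 29.5
grasp_force: 30.0
```

Run:
```python
from h import *
save('scene','s4',(180,100,380,250),4)
plan((638,-89.5,235,0),(638,-89.5,156,0))
```

```text
now [638.8 -90.1 237. ] yaw -0.0 w 29.6 q6 -0.16 t 31.73 F [ 0.4  0.1 -2.6]
[0.0, 0.0, -0.0, 0.003, -0.004, 0.01] (638, -89.5, 235, 0)
[0.0, 0.0, -0.0, 0.003, -0.004, 0.405] (638, -89.5, 156, 0)
```

View pics/s4.png

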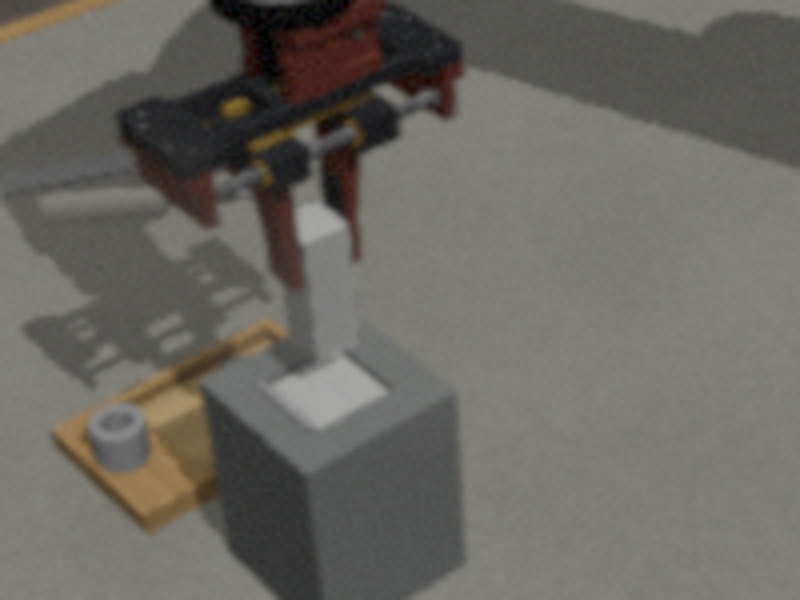

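The bar hangs upright above the flap, with its bottom near (320,360) and the flap at (325,392). Now push it in.

{"fn": "servo_tool", "kwargs": {
  "rows": [
    [0,0,0,0.002,-0.004,0.06,20],
    [0,0,0,0.002,-0.004,0.12,20],
    [0,0,0,0.002,-0.004,0.17,20],
    [0,0,0,0.002,-0.004,0.22,20],
    [0,0,0,0.002,-0.004,0.27,20],
    [0,0,0,0.002,-0.004,0.31,20],
    [0,0,0,0.002,-0.004,0.35,20],
    [0,0,0,0.002,-0.004,0.38,20],
    [0,0,0,0.002,-0.004,0.395,20],
    [0,0,0,0.002,-0.004,0.395,20]
  ]
}}

```text
t: 32.98
ee_pos: [638.0, -89.1, 157.5]
orientation: [-2.221, -2.222, 0.0]
ft_force: [-0.7, -0.2, -1.8]
width: 29.8
grasp_force: 30.0
```

{"fn": "servo_tool", "kwargs": {
  "rows": [
    [0,0,0,0,0,0.007,20],
    [0,0,0,0,0,0.013,20],
    [0,0,0,0,0,0.013,20],
    [0,0,0,0,0,0.013,45],
    [0,0,0,0,0,0.013,60],
    [0,0,0,0,0,0.013,60],
    [0,0,0,0,0,0.013,60],
    [0,0,0,0,0,-0.2,60],
    [0,0,0,0,0,-0.4,60],
    [0,0,0,0,0,-0.4,60]
  ]
}}

```text
t: 34.22
ee_pos: [640.3, -89.5, 241.5]
orientation: [2.217, 2.218, 0.006]
ft_force: [-0.7, -0.4, -0.6]
width: 60.2
grasp_force: 0.0
```

{"fn": "servo_tool", "kwargs": {
  "rows": [
    [0,0,0,0.1,-0.25,0,60],
    [0,0,0,0.2,-0.5,0,60],
    [0,0,0,0.4,-0.75,0,60],
    [0,0,0,0.6,-1,0,60],
    [0,0,0,0.8,-1,0,60],
    [0,0,0,0.9,-1,0,60],
    [0,0,0,0.9,-1,0,60],
    [0,0,0,0.9,-1,0,60]
  ]
}}

```text
t: 35.22
ee_pos: [437.7, 90.3, 237.1]
orientation: [-2.22, -2.222, 0.002]
ft_force: [0.6, -0.4, 0.4]
width: 60.2
grasp_force: 0.0
```

Run:
```python
from h import *
save('top','t5',(185,105,445,255),3)
plan()
a=np.load('pics/t5.npz');P=cloud('top',a['d']);np.set_printoptions(precision=1,suppress=True)
print(P[145:162:4,345:364:4,2])
```

```text
now [437.8  90.1 237.2] yaw 0.0 w 59.8 q6 0.18 t 35.27 F [ 1.2 -0.3 -0. ]
[[146.5 147.5 150.  146.2 140.9]
 [145.8 150.2 144.1 148.4 144.2]
 [148.1 141.9 147.  146.7 149.8]
 [146.3 145.1 145.7 147.5 147.6]
 [143.9 142.1 146.3 147.5 145.9]]
```

View pics/t5.png

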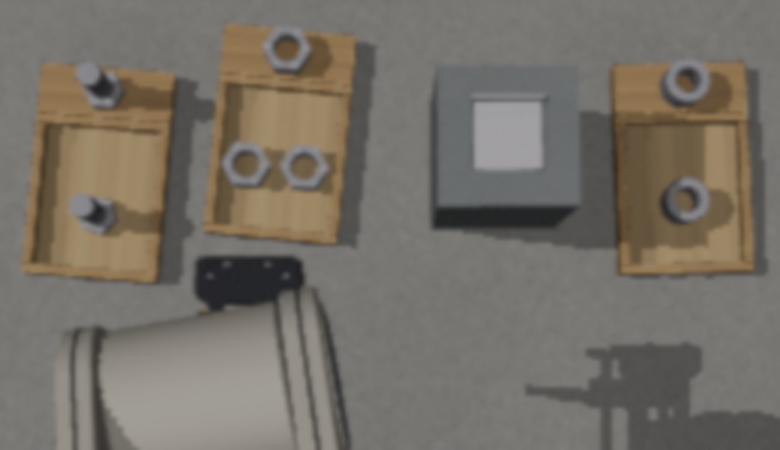

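The top view shows everything where it should be. The bolt is upright at (93,212), the nuts flat at (246,164) and (305,167), and the bush at (686,200), each inside its rim. The flap at (508,135) is shut and level at about 147 mm, and the bar is inside the bin.

```bash
python3 -c "
from workcell import ctrl
print(ctrl.close_job())"
```

```text
the job is handed in; nothing more can be done
None
```

The job is handed in at about 35 s of the 131 s: both nuts, the bolt and the bush are set down in their own trays, and the bar is in the scrap bin with the flap shut.

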